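# Dispense one creamer into the dish

## Robot

A 6-joint arm with a two-finger parallel gripper is mounted at the origin on the work surface. World frame = base frame: x ahead of the robot, y to its left, z up, the work surface at z = 0. Lengths are in m, angles in degrees, forces in N, time in s.
With the tool pointing down it reaches from about 0.25 to 0.725 m from the base axis. Payload 9.7 kg.
Tool frame: the origin (TCP) lies on the centre line of the jaws, within the pads' length; the fingertips stand 19 mm ahead of it and the grasp point (between the pads) is the TCP (bot.tcp_to_tips is the z of the fingertips in the tool frame, in m); z points along the fingers, y is the line along which they close (so a half turn about z gives the same grasp; the last joint's range is limited). The gripper opens to 85 mm and grips with 20 to 120 N. Pads are 22 mm wide; open, the fingers measure 114 mm over their backs; the gripper's body (76 mm by 85 mm) begins 54 mm behind the grasp point. The pads swing forward as they close: fully open they stand 13 mm farther back than shut.
Start: joints at [75, 4.979, 10.078, 95.1, 0, 90], TCP at [0.142, 0.531, 0.25] pointing down, gripper open.
Joint ranges: [-179.16, 179.16], [-48.56, 103.87], [-65.8, 70.77], [-126.05, 130.52], [-82.76, 87.17], [-180, 180]. Speed limits (degrees/s): [127.2, 127.2, 147.25, 180, 180, 180].

## Interface

Orientations are given as [roll, pitch, yaw] about the fixed x, y, z axes, in that order (R = Rz(yaw) Ry(pitch) Rx(roll)).
In Python, from workcell import bot gives the robot as it stands. The module is installed in compiled form; this text tells all that it offers.
- The arm moves only by the tool play_rows, never from a script. Its argument "increments" is a list of rows, each an object with "slide": the shift along the tool's x, y, z in mm, a list of three; "angular": the turn, a rotation vector about the tool's x, y, z in degrees, a list of three; "claw": the opening, from -1 (shut) to 1 (fully open). In form: [{"slide": [x, y, z], "angular": [rx, ry, rz], "claw": claw}, ...]. A call has 1 to 8 rows; each row shifts and turns the commanded pose from where the row before left it, along the tool's axes as they then stand; what a row does not reach is not made up. A row lasts 1/10 s, in which the tool goes at most 50 mm and 8.59 degrees, less where a joint would pass 70% of its speed; a pose out of reach is approached as far as the arm can. A call is refused whole if a number of a shift passes 50 or a number of a turn 8.59, either way. A call with a gripper value outside its range is refused whole. The fingers move at their own pace and stop on an object; "squeeze" is the grip in N (left out, the last holds). Time passes only in rows, so rows that do not move let the fingers close. It gives the time, the measured TCP pose, the force, the opening and the grip force at its end, in the units of the state.
- bot.get_obs(): the state, without advancing time (a new reading comes with each control period).
- bot.camera(name): name is "scene" or "top"; returns the picture (420x560x3 uint8, red, green, blue); there is no depth.
- bot.camera_info(name): a dict with "fovy" (degrees; the focal length in pixels is half the picture's height over the tangent of half this angle, whatever the lens; pixels are square), "cx", "cy" (the principal point, pixels), "R" (3x3) and "t" (3): a world point X has camera coordinates R X + t. Camera axes: x right, y down, z forward; pixel columns grow to the right and rows downward; lengths in m; the calibration is good to about 2 mm. A picture is of the moment at which its call begins. camera_info takes no time and is no camera call.
- bot.job_done(): hands the job in; it is judged then, once.
The state is a dict: "time": time; "q": joint angles; "qd": joint speeds; "joint_efforts": joint torques, N m; "ee_pos": TCP position; "tcp_rot": TCP orientation; "wrist_force": force on the tool from outside, world axes, zero at the start; "torque": the same for the moment, N m; "opening": finger opening in m; "grasp_force": force on a finger pad.
Only numpy, scipy, OpenCV 4.12 (cv2) and the standard library are available. Lean on these libraries where they do the work, as an engineer would, in place of code of your own. Each camera call takes 0.05 s, during which the arm holds its last target. There are 200 camera calls.

## Task

Put the oblong white dish on the counter under the outlet of the creamer dispenser, lengthwise, in line with the slide and with its back end close to the pedestal, so that it will catch what falls. Then pull the dispenser's sprung slide out by its red tab, once and all the way to its stop, so that one creamer pod drops into the dish, and ease the slide back until it is fully home: do not let it snap back. Leave the dish under the outlet with the pod in it, the other two pods in the dispenser, and do not disturb the mug, the sugar jar or the syrup bottle.

Things in the scene. Friction and masses are not known exactly. Their poses are not given: they have to be found in the camera images.
- dispenser: Fixed creamer dispenser. Origin on the counter under the axis of its clear magazine (48 x 48 mm, 78 to 132 mm high, two pods inside). Its -x is its front, to which the slide is pulled; z up. Steel pedestal 66 mm wide, x -24 to +110 mm, 50 mm high; over it a floor (50 to 56 mm high) whose lip overhangs to x -55 mm; behind the magazine a grey cover, 84 mm high.
- slide (a joint): Black sprung slide bar, 56 mm wide, 56 to 75 mm above the counter, with a pocket for one pod. Value: m pulled out along the dispenser's -x; 0 = home, 0.080 = at its stop. The spring pulls it home with 2 N (home) to 6 N (stop). The pod falls out only near the stop, about 78 mm in front of the magazine's axis.
- pull_tab (a point): Centre of the top edge, 107 mm above the counter, of the red upright tab on the slide's front end; moves with the slide. Tab 10 mm thick (along the slide), 44 mm wide, 32 mm above the slide's top. With the slide home it is at x = -80 mm in the dispenser's frame, with 51 mm free between its rear face and the magazine.
- outlet (a point): Point, fixed on the dispenser, where the pod drops: x = -78 mm, y = 0, 56 mm above the counter, in the dispenser's frame.
- dish: Loose white ceramic oblong dish, 130 mm long (its x), 64 mm wide (its y), 22 mm tall, open on top, walls 4 mm, about 0.25 kg. Origin at the centre of its underside. It can be gripped across its width. With its back end nearly at the pedestal its centre is near x = -95 mm in the dispenser's frame.
- pod_low: White creamer pod with a blue lid, 38 mm diameter, 20 mm tall, 20 g, in the slide's pocket: the one to be dispensed. Origin at the centre of its underside.
- pod_mid: Same kind of pod, second in the stack; stays in the dispenser (it drops into the pocket when the slide is home again).
- pod_top: Same kind of pod, top of the stack; stays in the dispenser.
- mug: Blue mug, bystander, 80 mm diameter, 90 mm tall, handle at its +y. Origin at the centre of its underside.
- sugar_jar: Glass sugar jar, bystander, 70 mm diameter, 110 mm tall. Origin at the centre of its underside.
- syrup_bottle: Amber syrup bottle with a black cap, bystander, 60 mm diameter, 150 mm tall. Origin at the centre of its underside.
Not all that is in view belongs to the job. Leave any grey or turquoise look-alike of the pod_top alone. Of the things that look like the dish, take the one that is nearest to the robot's base at the start.

How it is judged (in metres and radians):
On the way, in this order (a step that is already met when the one before it is completed fails the run):
1. the dish stands under the outlet, in line with the slide, while the slide is still home (x of dish in the frame of dispenser between -0.125 and -0.082 m and y of dish in the frame of dispenser between -0.014 and 0.014 m and angle between the x axis of dish and the x axis of dispenser, either way round below 0.25 rad and height (world z) of dish below 0.006 m and value of joint slide below 0.01 m), for 0.2 s.
2. the slide is pulled out to its stop, with the dish under the outlet (value of joint slide above 0.076 m and x of dish in the frame of dispenser between -0.125 and -0.082 m and y of dish in the frame of dispenser between -0.014 and 0.014 m and angle between the x axis of dish and the x axis of dispenser, either way round below 0.25 rad and height (world z) of dish below 0.006 m), for 0.1 s.
At the end, for the whole second after the job is handed in: Slide home within 4 mm; lowest pod at rest in the dish; dish flat and at rest on the counter, its centre 82 to 125 mm in front of the magazine axis, within 14 mm sideways and 0.25 rad of the slide line; the other two pods still in the dispenser (x of dish in the frame of dispenser between -0.125 and -0.082 m and y of dish in the frame of dispenser between -0.014 and 0.014 m and angle between the x axis of dish and the x axis of dispenser, either way round below 0.25 rad and height (world z) of dish below 0.006 m and x of pod_low in the frame of dish between -0.061 and 0.061 m and y of pod_low in the frame of dish between -0.032 and 0.032 m and z of pod_low in the frame of dish between 0 and 0.03 m and linear speed of each of pod_low, dish below 0.02 m/s and angle between dish's own z axis and vertical below 0.1 rad and value of joint slide below 0.004 m and x of pod_mid in the frame of dispenser between -0.012 and 0.012 m and y of pod_mid in the frame of dispenser between -0.012 and 0.012 m and z of each of pod_mid, pod_top in the frame of dispenser above 0.05 m and x of pod_top in the frame of dispenser between -0.012 and 0.012 m and y of pod_top in the frame of dispenser between -0.012 and 0.012 m); the robot touches nothing.
It fails at once if the slide snaps back (faster than 0.5 m/s) (velocity of joint slide below -0.5 m/s).
It fails at once if the mug, jar or bottle is moved by more than 20 mm or tipped (distance of any of mug, sugar_jar, syrup_bottle from where it was at the start of the episode above 0.02 m or angle between any of mug, sugar_jar, syrup_bottle's own z axis and vertical above 0.3 rad).
It fails at once if a second pod leaves the dispenser (height (world z) of any of pod_mid, pod_top below 0.045 m).
It also fails if it takes over 64 s, if anything falls off the work surface, if the arm or the gripper's body presses on something with over 40 N, if the wrist force passes 120 N, or if a joint passes its speed limit or range.

## Working session

There is one attempt and no reset: what is moved stays moved. The work goes in short steps, Python scripts to look and compute and a tool call to move; the robot and the scene stay as the last step left them, time stands still between calls to the robot, and variables do not carry over. Pictures are saved under pics/ and viewed, at most 10 in all, crops included, and the job is handed in when it is done.

Besides the shell and the picture viewer there is one more tool, called after ">>>" as a command line: name --argument value ..., lists and objects as JSON in quotes. play_rows: Moves the arm, as the interface text tells. Its arguments: {"type":"object","properties":{"increments":{"type":"array"},"squeeze":{"type":"number"}},"required":["increments"]}

```bash
mkdir -p pics
python3 - <<'E'
from workcell import bot
import cv2
for n in("scene","top"):
    cv2.imwrite(f"pics/{n}0.png",bot.camera(n)[:,:,::-1]); print(n,bot.camera_info(n))
print(bot.get_obs(), bot.tcp_to_tips)
E
```

```text
scene {'fovy': 57.9926534305811, 'cx': 281.45949756651885, 'cy': 210.3740065999742, 'R': array([[ 0.11551943,  0.99323972,  0.01140726],
       [ 0.71193863, -0.0747832 , -0.69824842],
       [-0.69267499,  0.08878253, -0.71576464]]), 't': array([-0.01396994, -0.40019557,  1.46340365])}
top {'fovy': 51.337524217509355, 'cx': 282.6813230307915, 'cy': 207.69327252886194, 'R': array([[ 0.02065198, -0.99957856,  0.02040077],
       [-0.99014756, -0.02327525, -0.13807997],
       [ 0.13849661, -0.01734815, -0.99021095]]), 't': array([-0.08952618,  0.61172331,  1.04568337])}
{'time': 0.1, 'q': array([ 7.50016321e+01,  5.00703867e+00,  1.00399746e+01,  9.51006582e+01,
       -1.05376214e-03,  8.99996506e+01]), 'qd': array([-0.20843556, -0.05269953,  0.01013997,  0.00571049, -0.01728965,
       -0.01157126]), 'joint_efforts': array([ 9.45987485e-04, -5.21564198e+01,  4.65653193e+01,  1.60025113e-02,
        1.12686607e-05, -1.42822790e-05]), 'ee_pos': array([0.14229175, 0.53108166, 0.24967148]), 'tcp_rot': array([-1.79932278e+02,  1.05334838e-03,  1.65001983e+02]), 'wrist_force': array([-0.20090442,  0.25906219,  0.29827151]), 'torque': array([-0.00781438,  0.01096005,  0.01447389]), 'grasp_force': 0.0, 'opening': 0.08538346769878981} 0.019
```

View pics/top0.png

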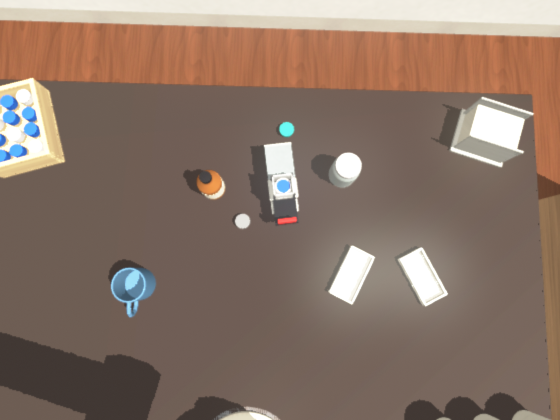

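View pics/scene0.png

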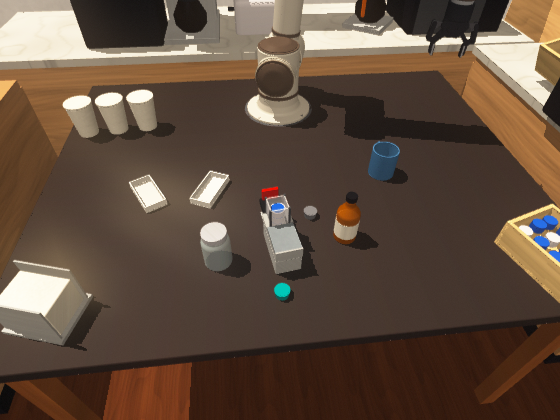

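Top view: the dispenser is at (283,185) with its red tab at (287,221). The two dish candidates are at (352,275) and (422,277); the robot's base is at about (250,420), so the left one, (352,275), is nearer. The grey (243,221) and turquoise (287,129) pod look-alikes are to be left alone. One enlarged crop will confirm the choice.

```bash
cat > h.py <<'E'
import numpy as np, cv2
from workcell import bot
def K(n):
    i=bot.camera_info(n); f=210/np.tan(np.radians(i["fovy"]/2)); return f,i["cx"],i["cy"],np.array(i["R"]),np.array(i["t"])
def ray(n,uv,z):
    f,cx,cy,R,t=K(n); d=R.T@np.array([(uv[0]-cx)/f,(uv[1]-cy)/f,1]); c=-R.T@t
    return c+d*(z-c[2])/d[2]
def proj(n,X):
    f,cx,cy,R,t=K(n); p=np.atleast_2d(X)@R.T+t; return np.c_[f*p[:,0]/p[:,2]+cx,f*p[:,1]/p[:,2]+cy]
E
python3 - <<'E'
from h import *
im=cv2.imread("pics/top0.png")
c=cv2.resize(im[130:320,250:460],None,fx=3.5,fy=3.0,interpolation=cv2.INTER_CUBIC) if 0 else cv2.resize(im[130:320,250:460],None,fx=3.1,fy=3.1,interpolation=cv2.INTER_CUBIC)
cv2.imwrite("pics/crop0.png",c)
g=cv2.cvtColor(im,cv2.COLOR_BGR2GRAY)
for nm,(a,b,c_,d) in dict(A=(320,235,385,312),B=(390,238,455,312)).items():
    m=(g[b:d,a:c_]>100).astype(np.uint8)
    cs,_=cv2.findContours(m,cv2.RETR_EXTERNAL,cv2.CHAIN_APPROX_NONE); k=max(cs,key=cv2.contourArea)[:,0]+[a,b]
    W=np.array([ray("top",p,.022)[:2] for p in k],np.float32)
    print(nm,cv2.minAreaRect(W), np.hypot(*W.mean(0)))
h=cv2.cvtColor(im,cv2.COLOR_BGR2HSV)
m=(((h[...,0]<8)|(h[...,0]>172))&(h[...,1]>180)&(h[...,2]>110)).astype(np.uint8); m[:200]=0;m[240:]=0;m[:,:260]=0;m[:,320:]=0
p=np.argwhere(m)[:,::-1]; print("tab px",cv2.minAreaRect(p.astype(np.float32)))
W=np.array([ray("top",q,.107)[:2] for q in p],np.float32); print(cv2.minAreaRect(W))
E
```

```text
A ((0.45722153782844543, -0.2539885640144348), (0.18968896567821503, 0.1623331755399704), 0.5065157413482666) 0.52205604
B ((0.4570172131061554, -0.429876446723938), (0.16315889358520508, 0.1864149570465088), 89.23077392578125) 0.626373
tab px ((0.0, 0.0), (0.0, 0.0), 0.0)Traceback (most recent call last):
  File "<stdin>", line 14, in <module>
cv2.error: OpenCV(4.12.0) /io/opencv/modules/imgproc/src/convhull.cpp:143: error: (-215:Assertion failed) total >= 0 && (depth == CV_32F || depth == CV_32S) in function 'convexHull'
```

View pics/crop0.png

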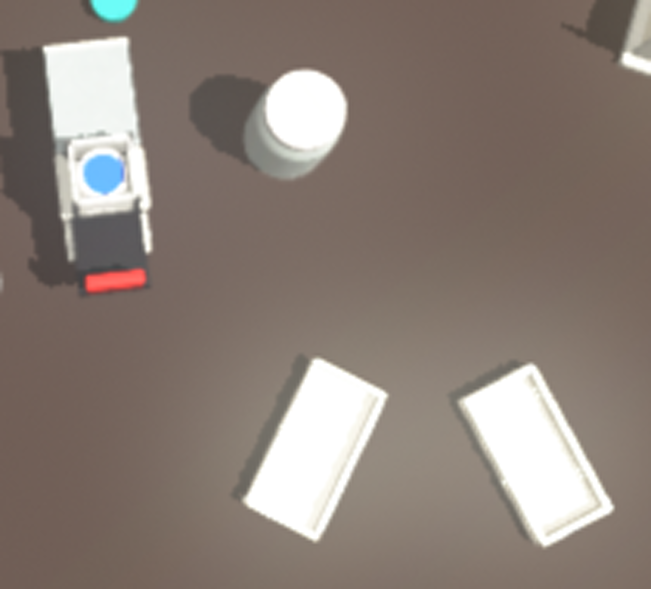

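Crop: dish A, with corners near crop (315,358), (386,395), (318,540), (243,500), is a full-sized oblong white dish and lies nearest to the base. I'll take A. The slide is home, with the red tab at crop (115,280).

Run:
```python
from h import *
for n in("top","scene"):
    im=cv2.imread(f"pics/{n}0.png"); b,g,r=[im[...,i].astype(int) for i in range(3)]
    def blob(m,a,bb,c,d):
        k=np.zeros(m.shape,np.uint8); k[bb:d,a:c]=m[bb:d,a:c]
        k=cv2.connectedComponentsWithStats(k); i=1+k[2][1:,4].argmax(); return np.argwhere(k[1]==i)[:,::-1].astype(np.float32)
    def rect(p,z):
        W=np.array([ray(n,q,z)[:2] for q in p],np.float32); s=cv2.minAreaRect(W); return np.round(np.r_[s[0],s[1],s[2]],4),np.round(W.mean(0),4)
    red=(r>120)&(g<80)&(b<80); blue=(b>150)&(r<110)
    bx=dict(top=(265,205,310,235),scene=(255,180,290,205))[n]
    p=blob(red,*bx); print(n,"tab",len(p),rect(p,.107))
    bx=dict(top=(270,172,300,200),scene=(265,195,292,225))[n]
    p=blob(blue,*bx); print("lid",len(p),rect(p,.116))
    bx=dict(top=[(320,235,385,312),(390,238,455,312)],scene=[(185,165,235,213),(125,170,172,217)])[n]
    for x in bx:
        for th in(150,175):
            p=blob(np.minimum(np.minimum(r,g),b)>th,*x); print("dish",th,len(p),rect(p,.02))
im=cv2.imread("pics/top0.png");print(im[275,352],im[240,352],im[270,390],im[221,287],im[300,380])
```

```text
top tab 38 (array([ 0.5735, -0.0833,  0.0141,  0.042 ,  1.3177]), array([ 0.5712, -0.0787], dtype=float32))
lid 82 (array([ 6.5590e-01, -7.4400e-02,  2.1700e-02,  2.1800e-02,  4.6695e+01]), array([ 0.6556, -0.0747], dtype=float32))
dish 150 1503 (array([ 0.4531, -0.2523,  0.0698,  0.1345, 64.1387]), array([ 0.4525, -0.2522], dtype=float32))Traceback (most recent call last):
  File "<stdin>", line 17, in <module>
  File "<stdin>", line 8, in rect
  File "h.py", line 6, in ray
    f,cx,cy,R,t=K(n); d=R.T@np.array([(uv[0]-cx)/f,(uv[1]-cy)/f,1]); c=-R.T@t
                ~^^^
  File "h.py", line 4, in K
    i=bot.camera_info(n); f=210/np.tan(np.radians(i["fovy"]/2)); return f,i["cx"],i["cy"],np.array(i["R"]),np.array(i["t"])
ValueError: time passes only in moves, steps and waits
```

```bash
sed -i 's/^def K(n):/import functools\n@functools.cache\ndef K(n):/' h.py
cat > seg.py <<'E'
from h import *
def blob(m,a,bb,c,d):
    k=np.zeros(m.shape,np.uint8); k[bb:d,a:c]=m[bb:d,a:c]
    k=cv2.connectedComponentsWithStats(k); i=1+k[2][1:,4].argmax(); return np.argwhere(k[1]==i)[:,::-1].astype(np.float32)
def rect(n,p,z):
    W=np.array([ray(n,q,z)[:2] for q in p],np.float32); s=cv2.minAreaRect(W); return np.round(np.r_[s[0],s[1],s[2]],4),np.round(W.mean(0),4)
E
python3 - <<'E'
from seg import *
for n in("top","scene"):
    im=cv2.imread(f"pics/{n}0.png"); b,g,r=[im[...,i].astype(int) for i in range(3)]
    red=(r>90)&(g<r*.45)&(b<r*.45); blue=(b>150)&(r<110)
    bx=dict(top=(270,210,305,230),scene=(255,180,290,205))[n]
    p=blob(red,*bx); print(n,"tab",len(p),p.min(0),p.max(0),rect(n,p,.107))
    bx=dict(top=(270,172,300,200),scene=(265,195,292,225))[n]
    p=blob(blue,*bx); print("lid",len(p),p.min(0),p.max(0),rect(n,p,.116))
    bx=dict(top=[(320,235,385,312),(390,238,455,312)],scene=[(185,165,235,213),(125,170,172,217)])[n]
    for x in bx:
        p=blob(np.minimum(np.minimum(r,g),b)>110,*x); print("dish",len(p),rect(n,p,.018))
bx=(255,130,310,220);im=cv2.imread("pics/top0.png")
p=blob(im.min(2)>120,*bx); print("disp white",rect("top",p,.084))
c=np.array([[265,145],[291,142]])+0.
print([ray("top",q,.084)[:2] for q in [(250+45/3.1,130+45/3.1),(250+127/3.1,130+38/3.1),(250+57/3.1,130+138/3.1),(250+137/3.1,130+133/3.1)]])
for nm,(u,v),z in [("mug",(130,286),.09),("jar",(348,163),.11),("bottle",(205,177),.15),("grey",(243,220),.02)]: print(nm,ray("top",(u,v),z))
E
```

```text
top tab 102 [278. 217.] [296. 223.] (array([ 0.5757, -0.0855,  0.0127,  0.0432,  7.6966]), array([ 0.5757, -0.0851], dtype=float32))
lid 82 [278. 181.] [288. 190.] (array([ 6.5590e-01, -7.4400e-02,  2.1700e-02,  2.1800e-02,  4.6695e+01]), array([ 0.6556, -0.0747], dtype=float32))
dish 4160 (array([ 0.4586, -0.2536,  0.1612,  0.1909, 89.3404]), array([ 0.4559, -0.2638], dtype=float32))
dish 4024 (array([ 0.4568, -0.4305,  0.1623,  0.1818, 89.2308]), array([ 0.4566, -0.4228], dtype=float32))
scene tab 165 [261. 186.] [278. 199.] (array([ 0.5937, -0.0863,  0.0399,  0.0491,  8.034 ]), array([ 0.5918, -0.0868], dtype=float32))
lid 65 [271. 203.] [283. 209.] (array([ 0.6528, -0.0744,  0.0205,  0.0285,  9.6587]), array([ 0.6538, -0.0743], dtype=float32))
dish 847 (array([ 0.4607, -0.2518,  0.075 ,  0.1492, 64.6052]), array([ 0.4644, -0.2533], dtype=float32))
dish 839 (array([ 0.4607, -0.4292,  0.1539,  0.068 , 28.152 ]), array([ 0.4635, -0.4283], dtype=float32))
disp white (array([ 0.6835, -0.0713,  0.1745,  0.0721,  7.1832]), array([ 0.6965, -0.0689], dtype=float32))
[array([ 0.76279036, -0.02764597]), array([ 0.77021128, -0.09225114]), array([ 0.68818125, -0.03899006]), array([ 0.69374493, -0.10146434])]
mug [0.41612247 0.27373934 0.09      ]
jar [ 0.71524021 -0.22803805  0.11      ]
bottle [0.66452314 0.10283917 0.15      ]
grey [0.58300513 0.02339065 0.02      ]
```

Measured positions, which agree with each other and with the given sizes:
- **Dispenser:** axis at (0.655, −0.0745), yaw 7.5°. The lid-to-tab distance is 80.7 mm, against 80 expected.
- **Dish A:** centre (0.453, −0.252), long axis at −25.9°, size about 134×70 mm including pixel bleed.

I'll grip it 35 mm off centre, at (0.4216, −0.237), with tool yaw 154.1°.

>>> play_rows --increments '[{"slide": [-26,-37,0],"angular": [0,0,0],"claw": 1},{"slide": [-26,-37,0],"angular": [0,0,0],"claw": 1},{"slide": [-26,-37,0],"angular": [0,0,0],"claw": 1},{"slide": [-26,-37,0],"angular": [0,0,0],"claw": 1},{"slide": [-26,-37,0],"angular": [0,0,0],"claw": 1},{"slide": [-26,-37,0],"angular": [0,0,0],"claw": 1},{"slide": [-26,-37,0],"angular": [0,0,0],"claw": 1},{"slide": [-26,-37,0],"angular": [0,0,0],"claw": 1}]' --squeeze 40

```text
time: 0.9
ee_pos: [0.2666, 0.1899, 0.2502]
tcp_rot: [180.0, 0.0, 165.0]
wrist_force: [0.9, 0.3, 0.3]
opening: 0.0852
grasp_force: 0.0
```

```bash
cat > go.py <<'E'
import sys; from h import *
from scipy.spatial.transform import Rotation as Ro
def go(P,yaw):
    o=bot.get_obs(); R=Ro.from_euler("xyz",o["tcp_rot"],degrees=True); T=Ro.from_euler("xyz",[180,0,yaw],degrees=True)
    print("t",o["time"],"pos",o["ee_pos"].round(4),o["tcp_rot"].round(2),"q",o["q"].round(0),"F",o["wrist_force"].round(1),"open",round(o["opening"],4),"g",round(o["grasp_force"],1))
    print("shift mm",(1000*R.inv().apply(np.array(P)-o["ee_pos"])).round(1),"turn",(R.inv()*T).as_rotvec(degrees=True).round(2))
a=[float(x) for x in sys.argv[1:]]
go(a[:3],a[3])
E
python3 go.py 0.4216 -0.237 0.12 154.1
```

```text
t 0.9 pos [0.2666 0.1899 0.2502] [1.7999e+02 2.0000e-02 1.6505e+02] q [ 35. -25. -16.  99.  -0.  50.] F [0.9 0.3 0.3] open 0.0852 g 0.0
shift mm [-259.8 -372.5  130.1] turn [ 0.02  0.02 10.95]
```

>>> play_rows --increments '[{"slide": [-26,-37,0],"angular": [0,0,0],"claw": 1},{"slide": [-26,-37,0],"angular": [0,0,0],"claw": 1},{"slide": [-26,-37,0],"angular": [0,0,0],"claw": 1},{"slide": [-26,-37,0],"angular": [0,0,0],"claw": 1},{"slide": [-26,-37,10],"angular": [0,0,0],"claw": 1},{"slide": [-26,-37,10],"angular": [0,0,0],"claw": 1},{"slide": [-26,-37,20],"angular": [0,0,0],"claw": 1},{"slide": [-26,-37,20],"angular": [0,0,0],"claw": 1}]'

```text
time: 1.7
ee_pos: [0.3911, -0.1504, 0.1897]
tcp_rot: [180.0, 0.0, 165.0]
wrist_force: [0.9, 0.8, -0.5]
opening: 0.0857
grasp_force: 0.0
```

>>> play_rows --increments '[{"slide": [-26,-37,20],"angular": [0,0,0],"claw": 1},{"slide": [-20,-32,25],"angular": [0,0,0],"claw": 1},{"slide": [-5,-7,25],"angular": [0,0,5.5],"claw": 1},{"slide": [0,0,0],"angular": [0,0,5.5],"claw": 1},{"slide": [0,0,0],"angular": [0,0,0],"claw": 1}]'

```text
time: 2.2
ee_pos: [0.4199, -0.235, 0.119]
tcp_rot: [180.0, -0.1, 153.9]
wrist_force: [0.1, -0.7, 0.4]
opening: 0.086
grasp_force: 0.0
```

```bash
python3 go.py 0.4216 -0.237 0.021 154.1
```

```text
t 2.2 pos [ 0.4199 -0.235   0.119 ] [ 1.7999e+02 -1.5000e-01  1.5387e+02] q [-29.  -5. -14.  81.   0.  -3.] F [ 0.1 -0.7  0.4] open 0.086 g 0.0
shift mm [-2.7 -1.1 98. ] turn [ 0.01 -0.15 -0.23]
```

>>> play_rows --increments '[{"slide": [-2.7,-1,25],"angular": [0,0,0],"claw": 1},{"slide": [0,0,25],"angular": [0,0,0],"claw": 1},{"slide": [0,0,20],"angular": [0,0,0],"claw": 1},{"slide": [0,0,12],"angular": [0,0,0],"claw": 1},{"slide": [0,0,9],"angular": [0,0,0],"claw": 1},{"slide": [0,0,4],"angular": [0,0,0],"claw": 1},{"slide": [0,0,3],"angular": [0,0,0],"claw": 1},{"slide": [0,0,0],"angular": [0,0,0],"claw": 1}]'

```text
time: 3.0
ee_pos: [0.4228, -0.237, 0.0226]
tcp_rot: [-180.0, 0.0, 154.0]
wrist_force: [0.3, -0.1, 0.7]
opening: 0.0853
grasp_force: 0.0
```

>>> play_rows --increments '[{"slide": [0,0,0],"angular": [0,0,0],"claw": 0.2},{"slide": [0,0,0],"angular": [0,0,0],"claw": 0.2},{"slide": [0,0,0],"angular": [0,0,0],"claw": 0.2},{"slide": [0,0,0],"angular": [0,0,0],"claw": 0.2},{"slide": [0,0,0],"angular": [0,0,0],"claw": 0.2}]'

```text
time: 3.5
ee_pos: [0.4229, -0.2372, 0.0232]
tcp_rot: [-180.0, 0.1, 154.0]
wrist_force: [-1.2, 0.5, 5.7]
opening: 0.0629
grasp_force: 44.8
```

```bash
python3 go.py 0.4216 -0.237 0.021 154.1
```

```text
t 3.5 pos [ 0.4229 -0.2372  0.0232] [-1.7999e+02  7.0000e-02  1.5400e+02] q [-29.  -2. -22.  70.  -0.  -3.] F [-1.2  0.5  5.7] open 0.0629 g 44.8
shift mm [ 1.2 -0.4  2.1] turn [-0.01  0.07 -0.1 ]
```

>>> play_rows --increments '[{"slide": [0,0,-8],"angular": [0,0,0],"claw": 0.2},{"slide": [0,0,-6],"angular": [0,0,0],"claw": 0.2},{"slide": [0,0,0],"angular": [0,0,-5.5],"claw": 0.2},{"slide": [0,0,0],"angular": [0,0,-7],"claw": 0.2},{"slide": [0,0,0],"angular": [0,0,-7],"claw": 0.2},{"slide": [0,0,0],"angular": [0,0,-7],"claw": 0.2},{"slide": [0,0,0],"angular": [0,0,-7],"claw": 0.2},{"slide": [0,0,0],"angular": [0,0,0],"claw": 0.2}]'

```text
time: 4.3
ee_pos: [0.4225, -0.2369, 0.0365]
tcp_rot: [180.0, -0.0, -172.4]
wrist_force: [0.1, 0.4, -2.4]
opening: 0.0629
grasp_force: 44.6
```

```bash
python3 go.py 0.417 -0.1058 0.036 187.5
python3 - <<'E'
from h import *
for n in("top","scene"): cv2.imwrite(f"pics/{n}1.png",bot.camera(n)[:,:,::-1])
a=cv2.imread("pics/top1.png")[150:330,230:430]; b=cv2.imread("pics/scene1.png")[130:310,150:350]
cv2.imwrite("pics/c1.png",cv2.resize(np.hstack([a,b]),None,fx=2,fy=2,interpolation=cv2.INTER_CUBIC))
E
```

```text
t 4.3 pos [ 0.4225 -0.2369  0.0365] [ 1.800e+02 -1.000e-02 -1.724e+02] q [-29.  -3. -21.  71.  -0. -37.] F [ 0.1  0.4 -2.4] open 0.0629 g 44.6
shift mm [-11.9 130.7   0.5] turn [ 0.   -0.01  0.1 ]
```

View pics/c1.png

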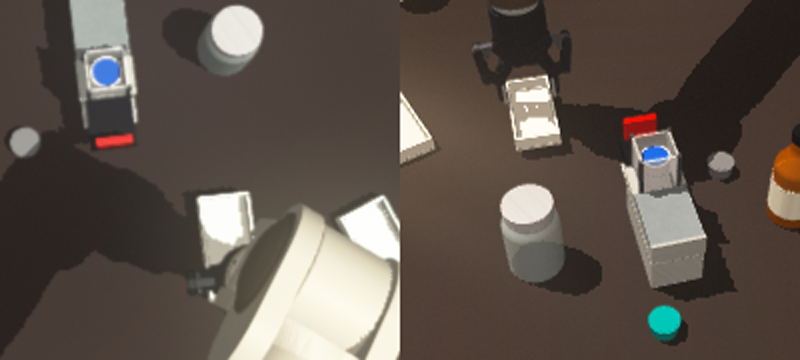

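The dish is held level, at crop (225,215) in the top view and (533,110) in the scene view. I'm moving it onto the slide line and then forward under the outlet.

>>> play_rows --increments '[{"slide": [-2,26,0],"angular": [0,0,0],"claw": 0.2},{"slide": [-2,35,0],"angular": [0,0,0],"claw": 0.2},{"slide": [-2,35,0],"angular": [0,0,0],"claw": 0.2},{"slide": [-3,24,0],"angular": [0,0,0],"claw": 0.2},{"slide": [-3,11,0],"angular": [0,0,0.1],"claw": 0.2},{"slide": [0,0,0],"angular": [0,0,0],"claw": 0.2}]'

```text
time: 5.0
ee_pos: [0.4177, -0.1047, 0.0365]
tcp_rot: [-180.0, 0.0, -172.6]
wrist_force: [0.3, -1.2, -2.3]
opening: 0.0632
grasp_force: 45.0
```

```bash
python3 go.py 0.5231 -0.0919 0.0365 187.5
```

```text
t 5.0 pos [ 0.4177 -0.1047  0.0365] [-1.7999e+02  3.0000e-02 -1.7260e+02] q [-14. -10. -28.  72.   0. -21.] F [ 0.3 -1.2 -2.3] open 0.0632 g 45.0
shift mm [-106.2   -0.9    0. ] turn [-0.01  0.03 -0.1 ]
```

>>> play_rows --increments '[{"slide": [-20,0,4],"angular": [0,0,0],"claw": 0.2},{"slide": [-26,0,0],"angular": [0,0,0],"claw": 0.2},{"slide": [-22,-1,0],"angular": [0,0,0],"claw": 0.2},{"slide": [-17,0,0],"angular": [0,0,0],"claw": 0.2},{"slide": [-12,0,0],"angular": [0,0,0],"claw": 0.2},{"slide": [-8,0,3],"angular": [0,0,0],"claw": 0.2},{"slide": [0,0,5],"angular": [0,0,0],"claw": 0.2},{"slide": [0,0,0],"angular": [0,0,0],"claw": 0.2}]'

```text
time: 5.8
ee_pos: [0.5211, -0.0932, 0.0236]
tcp_rot: [180.0, -0.0, -172.6]
wrist_force: [-0.2, 0.4, -3.1]
opening: 0.0628
grasp_force: 45.1
```

```bash
python3 go.py 0.5231 -0.0919 0.0235 187.5;python3 - <<'E'
from h import *
for n in("top","scene"): cv2.imwrite(f"pics/{n}2.png",bot.camera(n)[:,:,::-1])
a=cv2.imread("pics/top2.png")[140:340,190:390]; b=cv2.imread("pics/scene2.png")[110:310,180:380]
cv2.imwrite("pics/c2.png",cv2.resize(np.hstack([a,b]),None,fx=2,fy=2,interpolation=cv2.INTER_CUBIC))
E
```

```text
t 5.8 pos [ 0.5211 -0.0932  0.0236] [ 1.7999e+02 -4.0000e-02 -1.7263e+02] q [-10.   4. -16.  70.  -0. -18.] F [-0.2  0.4 -3.1] open 0.0628 g 45.1
shift mm [-2.2  1.   0.1] turn [ 0.01 -0.04 -0.13]
```

View pics/c2.png

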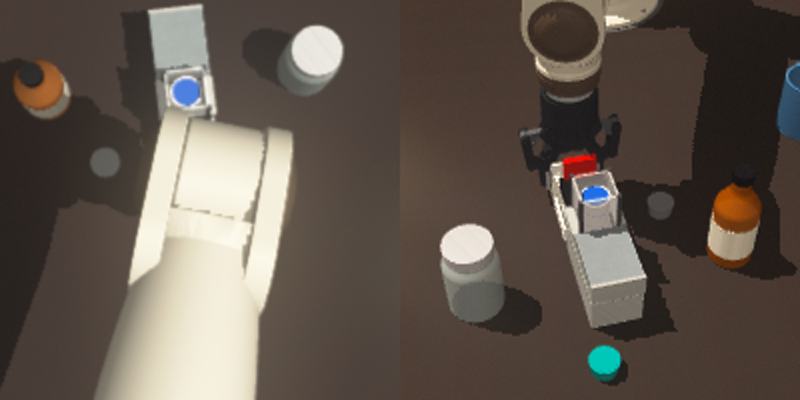

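The dish looks to be in line under the outlet, but the arm hides most of it. I'm setting it down, releasing, and backing off to check.

>>> play_rows --increments '[{"slide": [0,0,1],"angular": [0,0,0],"claw": 0.2},{"slide": [0,0,0.5],"angular": [0,0,0],"claw": 0.2},{"slide": [0,0,0],"angular": [0,0,0],"claw": 0.5},{"slide": [0,0,0],"angular": [0,0,0],"claw": 0.8},{"slide": [0,0,0],"angular": [0,0,0],"claw": 1},{"slide": [0,0,0],"angular": [0,0,0],"claw": 1},{"slide": [0,0,0],"angular": [0,0,0],"claw": 1}]'

```text
time: 6.6
ee_pos: [0.5217, -0.093, 0.0229]
tcp_rot: [-180.0, 0.0, -172.6]
wrist_force: [0.3, -0.9, 0.5]
opening: 0.0857
grasp_force: 0.0
```

>>> play_rows --increments '[{"slide": [10,0,-10],"angular": [0,0,0],"claw": 1},{"slide": [30,0,-30],"angular": [0,0,0],"claw": 1},{"slide": [30,0,-35],"angular": [0,0,0],"claw": 1},{"slide": [30,0,-35],"angular": [0,0,0],"claw": 1},{"slide": [30,0,-20],"angular": [0,0,0],"claw": 1},{"slide": [20,0,0],"angular": [0,0,0],"claw": 1},{"slide": [0,0,0],"angular": [0,0,0],"claw": 1}]'

```text
time: 7.3
ee_pos: [0.3711, -0.1126, 0.1545]
tcp_rot: [-179.9, 0.1, -172.7]
wrist_force: [0.5, -0.1, -0.5]
opening: 0.0855
grasp_force: 0.0
```

```bash
python3 go.py 0.575 -0.085 0.16 187.5;python3 - <<'E'
from seg import *
for n in("top","scene"): cv2.imwrite(f"pics/{n}3.png",bot.camera(n)[:,:,::-1])
a=cv2.imread("pics/top3.png")[140:340,190:390]; b=cv2.imread("pics/scene3.png")[110:310,180:380]
cv2.imwrite("pics/c3.png",cv2.resize(np.hstack([a,b]),None,fx=2,fy=2,interpolation=cv2.INTER_CUBIC))
E
```

```text
t 7.3 pos [ 0.3711 -0.1126  0.1545] [-1.7993e+02  1.3000e-01 -1.7266e+02] q [-17. -18. -22.  87.  -0. -24.] F [ 0.5 -0.1 -0.5] open 0.0855 g 0.0
shift mm [-205.8    1.3   -5.1] turn [-0.07  0.13 -0.16]
```

View pics/c3.png

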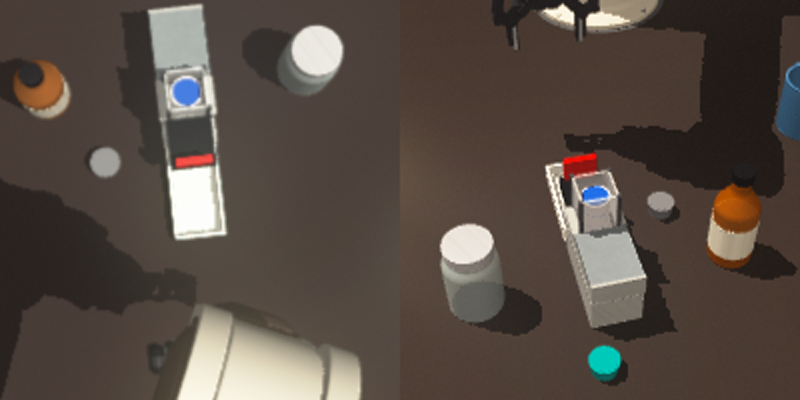

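The dish lies in line with the slide: its front edge is at crop (175,238)–(226,233), with the red tab above it at (194,160). I'm checking the numbers.

```bash
python3 - <<'E'
from seg import *
im=cv2.imread("pics/top3.png").astype(int)
p=blob(im.min(2)>110,270,222,310,265); print(len(p),p.min(0),p.max(0))
W=np.array([ray("top",q,.022)[:2] for q in p]); a=np.radians(7.5); R=np.array([[np.cos(a),np.sin(a)],[-np.sin(a),np.cos(a)]])
D=(W-[.655,-.0745])@R.T*1000
for lo in range(-170,-95,12):
    s=D[(D[:,0]>=lo)&(D[:,0]<lo+12)]; 
    if len(s): print(lo,len(s),s.min(0).round(1),s.max(0).round(1))
b,g,r=[im[...,i] for i in range(3)]
p=blob((r>90)&(g<r*.45)&(b<r*.45),270,205,310,230); q=rect("top",p,.107); print(q,R@(q[1]-[.655,-.0745]))
E
python3 go.py 0.5757 -0.0855 0.16 187.5
```

```text
945 [273. 222.] [303. 259.]
-170 107 [-168.   -34.3] [-158.1   31.3]
-158 128 [-157.9  -33.6] [-146.    32.1]
-146 127 [-145.8  -34.4] [-134.1   31.9]
-134 126 [-133.9  -34. ] [-122.2   32.2]
-122 128 [-122.   -34.5] [-110.    31.7]
-110 126 [-110.   -34.1] [-98.  32.]
-98 125 [-98.  -34.7] [-86.   31.7]
(array([ 0.576 , -0.0854,  0.0114,  0.0432,  8.4608]), array([ 0.5758, -0.085 ], dtype=float32)) [-7.98929565e-02 -7.24977186e-05]
t 7.4 pos [ 0.3727 -0.1124  0.1534] [-1.7997e+02  8.0000e-02 -1.7263e+02] q [-17. -18. -22.  86.   0. -24.] F [ 0.5 -0.7  0.6] open 0.0854 g 0.0
shift mm [-204.8    0.6   -6.4] turn [-0.03  0.08 -0.13]
```

The dish is at x −103, y −1 mm in the dispenser's frame and aligned; the tab is at −80. Next is the tab.

>>> play_rows --increments '[{"slide": [-25,0,-6],"angular": [0,0,0],"claw": 1},{"slide": [-40,0,0],"angular": [0,0,0],"claw": 1},{"slide": [-45,0,0],"angular": [0,0,0],"claw": 1},{"slide": [-45,0,0],"angular": [0,0,0],"claw": 1},{"slide": [-30,0,0],"angular": [0,0,0],"claw": 1},{"slide": [-18,0,0],"angular": [0,0,0],"claw": 1},{"slide": [0,0,0],"angular": [0,0,0],"claw": 1}]'

```text
time: 8.1
ee_pos: [0.5759, -0.0853, 0.1568]
tcp_rot: [180.0, -0.1, -172.5]
wrist_force: [-0.9, -0.8, -0.7]
opening: 0.0853
grasp_force: 0.0
```

```bash
python3 go.py 0.5757 -0.0852 0.099 187.5
```

```text
t 8.1 pos [ 0.5759 -0.0853  0.1568] [ 1.7996e+02 -1.2000e-01 -1.7252e+02] q [ -8.   9.   4.  85.   0. -16.] F [-0.9 -0.8 -0.7] open 0.0853 g 0.0
shift mm [ 0.   0.1 57.8] turn [ 0.04 -0.12 -0.02]
```

>>> play_rows --increments '[{"slide": [0,0,20],"angular": [0,0,0],"claw": 1},{"slide": [0,0,20],"angular": [0,0,0],"claw": 1},{"slide": [0,0,12],"angular": [0,0,0],"claw": 1},{"slide": [0,0,5],"angular": [0,0,0],"claw": 1},{"slide": [0,0,0],"angular": [0,0,0],"claw": 1}]'

```text
time: 8.6
ee_pos: [0.5736, -0.0861, 0.1015]
tcp_rot: [180.0, -0.1, -172.6]
wrist_force: [-0.2, 0.3, 0.3]
opening: 0.0851
grasp_force: 0.0
```

>>> play_rows --increments '[{"slide": [0,0,0],"angular": [0,0,0],"claw": 0.2},{"slide": [0,0,0],"angular": [0,0,0],"claw": -0.4},{"slide": [0,0,0],"angular": [0,0,0],"claw": -0.4},{"slide": [0,0,0],"angular": [0,0,0],"claw": -0.4},{"slide": [0,0,0],"angular": [0,0,0],"claw": -0.4},{"slide": [0,0,0],"angular": [0,0,0],"claw": -0.4},{"slide": [0,0,0],"angular": [0,0,0],"claw": -0.4}]' --squeeze 45

```text
time: 9.3
ee_pos: [0.5744, -0.0855, 0.103]
tcp_rot: [179.9, 0.1, -172.6]
wrist_force: [-1.2, 4.0, 6.8]
opening: 0.0428
grasp_force: 46.2
```

```bash
python3 go.py 0.5757 -0.0852 0.099 187.5
```

```text
t 9.3 pos [ 0.5744 -0.0855  0.103 ] [ 1.7994e+02  8.0000e-02 -1.7257e+02] q [ -9.   9.  -2.  79.   0. -16.] F [-1.2  4.   6.8] open 0.0428 g 46.2
shift mm [-1.3  0.1  4. ] turn [ 0.06  0.08 -0.07]
```

>>> play_rows --increments '[{"slide": [4,0,0],"angular": [0,0,0],"claw": -0.4},{"slide": [8,0,0],"angular": [0,0,0],"claw": -0.4},{"slide": [12,0,0],"angular": [0,0,0],"claw": -0.4},{"slide": [12,0,0],"angular": [0,0,0],"claw": -0.4},{"slide": [12,0,0],"angular": [0,0,0],"claw": -0.4},{"slide": [10,0,0],"angular": [0,0,0],"claw": -0.4},{"slide": [8,0,0],"angular": [0,0,0],"claw": -0.4},{"slide": [6,0,0],"angular": [0,0,0],"claw": -0.4}]'

```text
time: 10.1
ee_pos: [0.5039, -0.0954, 0.103]
tcp_rot: [-180.0, 0.2, -172.6]
wrist_force: [7.2, 0.9, 2.9]
opening: 0.0429
grasp_force: 45.8
```

```bash
python3 go.py 0.5757 -0.0852 0.103 187.5
```

```text
t 10.1 pos [ 0.5039 -0.0954  0.103 ] [-179.97    0.24 -172.59] q [-11.  -1. -12.  78.   0. -18.] F [7.2 0.9 2.9] open 0.0429 g 45.8
shift mm [-72.6   0.9   0.3] turn [-0.03  0.24 -0.09]
```

>>> play_rows --increments '[{"slide": [3,0,0],"angular": [0,0,0],"claw": -0.4},{"slide": [2,0,0],"angular": [0,0,0],"claw": -0.4},{"slide": [2,0,0],"angular": [0,0,0],"claw": -0.4},{"slide": [0,0,0],"angular": [0,0,0],"claw": -0.4}]'

```text
time: 10.5
ee_pos: [0.4972, -0.0964, 0.1029]
tcp_rot: [-180.0, 0.2, -172.6]
wrist_force: [6.5, 1.3, 2.4]
opening: 0.0428
grasp_force: 45.8
```

>>> play_rows --increments '[{"slide": [1,0,0],"angular": [0,0,0],"claw": -0.4},{"slide": [1,0,0],"angular": [0,0,0],"claw": -0.4},{"slide": [0,0,0],"angular": [0,0,0],"claw": -0.4}]'

```text
time: 10.8
ee_pos: [0.4953, -0.0966, 0.103]
tcp_rot: [-180.0, 0.2, -172.6]
wrist_force: [5.6, 1.5, 2.5]
opening: 0.0429
grasp_force: 45.8
```

>>> play_rows --increments '[{"slide": [1,0,0],"angular": [0,0,0],"claw": -0.4},{"slide": [1,0,0],"angular": [0,0,0],"claw": -0.4},{"slide": [0,0,0],"angular": [0,0,0],"claw": -0.4}]'

```text
time: 11.1
ee_pos: [0.4949, -0.0967, 0.103]
tcp_rot: [-180.0, 0.4, -172.6]
wrist_force: [15.9, 2.7, -3.2]
opening: 0.0433
grasp_force: 46.4
```

```bash
python3 go.py 0.5757 -0.0852 0.103 187.5
python3 - <<'E'
from h import *
for n in("top","scene"): cv2.imwrite(f"pics/{n}4.png",bot.camera(n)[:,:,::-1])
a=cv2.imread("pics/top4.png")[140:340,190:390]; b=cv2.imread("pics/scene4.png")[110:310,180:380]
cv2.imwrite("pics/c4.png",cv2.resize(np.hstack([a,b]),None,fx=2,fy=2,interpolation=cv2.INTER_CUBIC))
E
```

```text
t 11.1 pos [ 0.4949 -0.0967  0.103 ] [-179.97    0.43 -172.58] q [-11.  -2. -13.  78.   0. -19.] F [15.9  2.7 -3.2] open 0.0433 g 46.4
shift mm [-81.6   1.    0.6] turn [-0.03  0.43 -0.08]
```

View pics/c4.png

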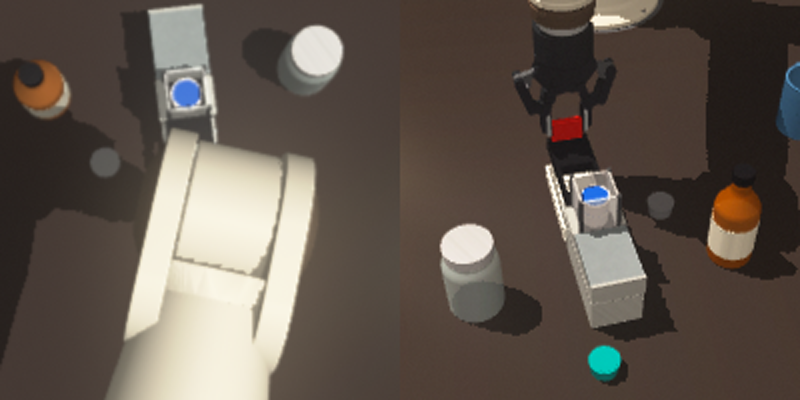

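The slide is at its stop: the force jumped to 16 N after about 80 mm, and the tab is at scene crop (566,128). After a short hold I'll ease it back.

>>> play_rows --increments '[{"slide": [0,0,0],"angular": [0,0,0],"claw": -0.4},{"slide": [0,0,0],"angular": [0,0,0],"claw": -0.4},{"slide": [-4,0,0],"angular": [0,0,0],"claw": -0.4},{"slide": [-8,0,0],"angular": [0,0,0],"claw": -0.4},{"slide": [-10,0,0],"angular": [0,0,0],"claw": -0.4},{"slide": [-10,0,0],"angular": [0,0,0],"claw": -0.4},{"slide": [-10,0,0],"angular": [0,0,0],"claw": -0.4},{"slide": [-10,0,0],"angular": [0,0,0],"claw": -0.4}]'

```text
time: 12.0
ee_pos: [0.5448, -0.0897, 0.1029]
tcp_rot: [180.0, 0.2, -172.6]
wrist_force: [1.8, 4.4, 7.4]
opening: 0.0429
grasp_force: 47.6
```

>>> play_rows --increments '[{"slide": [-8,0,0],"angular": [0,0,0],"claw": -0.4},{"slide": [-6,0,0],"angular": [0,0,0],"claw": -0.4},{"slide": [-5,0,0],"angular": [0,0,0],"claw": -0.4},{"slide": [-4,0,0],"angular": [0,0,0],"claw": -0.4},{"slide": [-3,0,0],"angular": [0,0,0],"claw": -0.4},{"slide": [-1,0,0],"angular": [0,0,0],"claw": -0.4},{"slide": [0,0,0],"angular": [0,0,0],"claw": -0.4}]'

```text
time: 12.7
ee_pos: [0.5712, -0.086, 0.103]
tcp_rot: [180.0, 0.1, -172.6]
wrist_force: [1.7, 5.3, 6.5]
opening: 0.0431
grasp_force: 47.6
```

```bash
python3 go.py 0.5744 -0.0855 0.103 187.5
```

```text
t 12.7 pos [ 0.5712 -0.086   0.103 ] [ 1.7995e+02  1.4000e-01 -1.7257e+02] q [ -9.   8.  -3.  79.   0. -16.] F [1.7 5.3 6.5] open 0.0431 g 47.6
shift mm [-3.3  0.  -0. ] turn [ 0.05  0.14 -0.07]
```

>>> play_rows --increments '[{"slide": [-1.5,0,0],"angular": [0,0,0],"claw": -0.4},{"slide": [-1,0,0],"angular": [0,0,0],"claw": -0.4},{"slide": [-1,0,0],"angular": [0,0,0],"claw": -0.4},{"slide": [0,0,0],"angular": [0,0,0],"claw": -0.4},{"slide": [0,0,0],"angular": [0,0,0],"claw": -0.4}]'

```text
time: 13.2
ee_pos: [0.5743, -0.0855, 0.103]
tcp_rot: [179.9, 0.1, -172.6]
wrist_force: [1.5, 4.9, 7.4]
opening: 0.043
grasp_force: 47.7
```

>>> play_rows --increments '[{"slide": [-1,0,0],"angular": [0,0,0],"claw": -0.4},{"slide": [0,0,0],"angular": [0,0,0],"claw": -0.4}]'

```text
time: 13.4
ee_pos: [0.5744, -0.0855, 0.1029]
tcp_rot: [180.0, 0.0, -172.6]
wrist_force: [-4.7, 4.1, 9.8]
opening: 0.043
grasp_force: 47.9
```

The force has reversed at the starting position, so the slide is home. I'm releasing and lifting away.

>>> play_rows --increments '[{"slide": [0,0,0],"angular": [0,0,0],"claw": 0.1},{"slide": [0,0,0],"angular": [0,0,0],"claw": 0.5},{"slide": [0,0,0],"angular": [0,0,0],"claw": 1},{"slide": [0,0,0],"angular": [0,0,0],"claw": 1},{"slide": [0,0,0],"angular": [0,0,0],"claw": 1}]'

```text
time: 13.9
ee_pos: [0.5746, -0.0862, 0.1016]
tcp_rot: [-180.0, -0.0, -172.6]
wrist_force: [-0.7, 0.6, 0.3]
opening: 0.0852
grasp_force: 0.0
```

>>> play_rows --increments '[{"slide": [0,0,-15],"angular": [0,0,0],"claw": 1},{"slide": [0,0,-35],"angular": [0,0,0],"claw": 1},{"slide": [20,0,-20],"angular": [0,0,0],"claw": 1},{"slide": [45,0,0],"angular": [0,0,0],"claw": 1},{"slide": [45,0,0],"angular": [0,0,0],"claw": 1},{"slide": [45,0,0],"angular": [0,0,0],"claw": 1},{"slide": [40,0,0],"angular": [0,0,0],"claw": 1},{"slide": [0,0,0],"angular": [0,0,0],"claw": 1}]'

```text
time: 14.7
ee_pos: [0.3781, -0.1114, 0.1737]
tcp_rot: [-179.9, 0.1, -172.7]
wrist_force: [2.1, -0.3, 0.5]
opening: 0.0851
grasp_force: 0.0
```

```bash
python3 go.py 0.5744 -0.0855 0.103 187.5
python3 - <<'E'
from seg import *
for n in("top","scene"): cv2.imwrite(f"pics/{n}5.png",bot.camera(n)[:,:,::-1])
a=cv2.imread("pics/top5.png")[140:340,190:390]; b=cv2.imread("pics/scene5.png")[110:310,180:380]
cv2.imwrite("pics/c5.png",cv2.resize(np.hstack([a,b]),None,fx=2,fy=2,interpolation=cv2.INTER_CUBIC))
t=np.radians(7.5); R=np.array([[np.cos(t),np.sin(t)],[-np.sin(t),np.cos(t)]])
for k in(3,5):
    im=cv2.imread(f"pics/top{k}.png").astype(int); b,g,r=[im[...,i] for i in range(3)]
    q=rect("top",blob((r>90)&(g<r*.45)&(b<r*.45),270,205,310,230),.107); print(R@(q[1]-[.655,-.0745]))
    D=(np.array([ray("top",p,.022)[:2] for p in blob(im.min(2)>90,270,222,310,265)])-[.655,-.0745])@R.T*1000; print(D.min(0),D.max(0))
E
```

```text
t 14.7 pos [ 0.3781 -0.1114  0.1737] [-1.7994e+02  9.0000e-02 -1.7268e+02] q [-16. -17. -19.  88.  -0. -24.] F [ 2.1 -0.3  0.5] open 0.0851 g 0.0
shift mm [-197.9    0.8   71. ] turn [-0.06  0.09 -0.18]
[-7.98929565e-02 -7.24977186e-05]
[-168.59671706  -35.25309196] [-72.33595061  33.01455536]
[-7.99921175e-02 -5.94429335e-05]
[-168.59671706  -35.25309196] [-72.33595061  33.01455536]
```

View pics/c5.png

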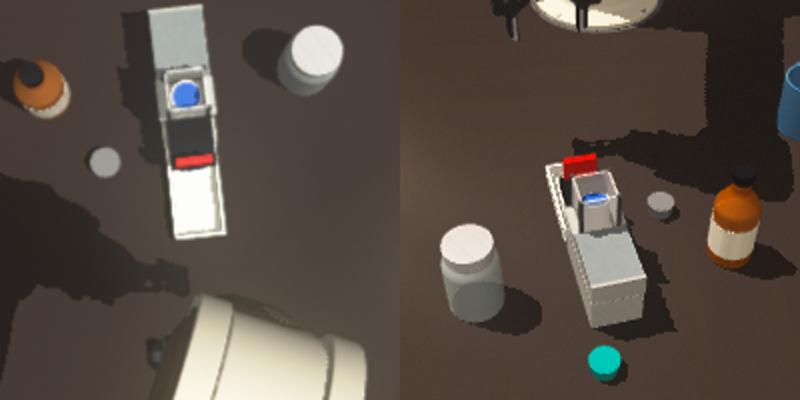

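The slide is home (tab at −80.0 mm) and the dish hasn't moved. The lid at scene crop (595,198) sits lower than before, so the stack has dropped by one pod. The dispensed pod is hidden under the slide, directly below the outlet. The mug, jar and bottle are where they were, so I'm handing in.

```bash
python3 -c "
from workcell import bot
print(bot.job_done())"
```

```text
the job is handed in; nothing more can be done
None
```

The job is handed in, with no verdict returned: the dish is under the outlet, the slide was pulled once to its stop and eased home, and the stack dropped by one pod. I couldn't see the dispensed pod in the dish because the slide hides it.

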